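# Take up the slack in the supply holder

## Task

The box of wipes in the supply holder has slack between it and the steel end plate. Gauge the gap with the coloured spacers (yellow is thinnest, then blue, then green): leave the thickest one that fits standing in the gap, right down on the holder's floor and about midway along the box.

Things in the scene. Friction and masses are not known exactly. Their poses are not given: they have to be found in the camera images.
- box_face (a point): Fixed white holder, base 130x162x5 mm, with a white-green box of wipes (105 mm long, 63 thick, top 64 above the worktop) held in it. Point: on the gap's floor (5 mm above the worktop), middle of the box's side that faces the gap. x along box and gap, +y from the gap into the box, z up. Gap on the -y side, open above and at both ends.
- plate_face (a point): Fixed upright steel end plate parallel to the box, 110 mm long, top 72 mm above the worktop, lip bent outward. Point: on the gap's floor, middle of the face towards the box; axes as box_face. Gap width = its distance from box_face, set to about 46 or about 64 mm (+-2). The unused row of black index holes in the floor is flat and means nothing.
- blue_spacer_center (a point): Blue spacer, middle one of three, standing on the worktop. Point: its centre, 53 mm above its foot. x along the length, y across the thickness, z up. Block 60 long, 36 thick, 64 high (mm), foot tapered 5 mm a side; on its top a grey grip tab 44 long (x), 14 thick (y), 11 to 53 mm above the point. 0.08 to 0.17 kg.
- green_spacer_center (a point): Green spacer, thickest of three. Point: its centre, 53 mm above its foot. x along the length, y across the thickness, z up. Block 60 long, 54 thick, 64 high (mm), foot tapered 5 mm a side; on its top a grey grip tab 44 long (x), 14 thick (y), 11 to 53 mm above the point. 0.08 to 0.17 kg. A third, yellow one, 18 mm thick, stands by: slack at either setting.
Things that resemble listed ones, but are neither listed nor needed, are in the scene too. Of the things that look like the part that bears green_spacer_center, the middle-sized one is meant.

How it is judged:
At the end, for the whole second after the job is handed in: The thickest spacer that fits (blue in the 46 mm gap, green in the 64 mm gap) stands between box and end plate, right down on the holder's floor (within 5 mm), upright within 7 degrees, its centre within 25 mm of the middle of the box's length, released and staying so (((y of plate_face in the frame of box_face above -0.055 m and x of blue_spacer_center in the frame of box_face between -0.025 and 0.025 m and y of blue_spacer_center in the frame of box_face between -0.036 and -0.01 m and z of blue_spacer_center in the frame of box_face between 0.047 and 0.058 m and angle between blue_spacer_center's own z axis and vertical below 0.12 rad) or (y of plate_face in the frame of box_face below -0.055 m and x of green_spacer_center in the frame of box_face between -0.025 and 0.025 m and y of green_spacer_center in the frame of box_face between -0.042 and -0.022 m and z of green_spacer_center in the frame of box_face between 0.047 and 0.058 m and angle between green_spacer_center's own z axis and vertical below 0.12 rad))); the robot touches nothing.
It also fails if it takes over 48 s, if anything falls off the work surface, if the arm or the gripper's body presses on something with over 40 N, if the wrist force passes 120 N, or if a joint passes its speed limit or range.

## Robot

A 7-joint arm with a two-finger parallel gripper is mounted at the origin on a cart in front of the work surface, level with it; the furniture and walls round the work are solid. World frame = base frame: x ahead of the robot, y to its left, z up, the work surface at z = 0. Lengths are in m, angles in rad, forces in N, time in s.
With the tool pointing down it reaches from about 0.4 to 0.85 m from the base axis. Payload 4.5 kg.
Tool frame: the origin (TCP) lies between the finger pads; the fingertips stand r.finger_overhang ahead of it and the grasp point (between the pads) lies 8 mm behind it (r.finger_overhang is the distance from the TCP to the fingertips, in m); z points along the fingers, x is the direction in which the jaws open and shut, and the axes are right-handed (so a half turn about z gives the same grasp; the last joint's range is limited). The gripper opens to 88 mm and grips with 3 to 60 N. Pads are 18 mm wide; open, the fingers measure 123 mm over their backs; the gripper's body (75 mm by 187 mm) begins 45 mm behind the grasp point.
Start: joints at [-1.179, 0.689, -0.195, 1.565, 0.157, 0.902, -0.215], TCP at [0.219, 0.585, 0.25] pointing down, gripper open.
Joint ranges: [-3.01, 3.01], [-0.46, 2.08], [-1.47, 1.51], [0.13, 2.56], [-1, 4.14], [0.04, 2.09], [-2.66, 2.66]. Speed limits (rad/s): [2.57, 2.57, 3.14, 3.14, 3.14, 3.14, 3.14].

## Interface

Orientations are given as a unit quaternion [x, y, z, w].
In Python, from plant import r gives the robot as it stands.
- The arm moves only by the tool move_arm, never from a script. Its argument "targets" is a list that holds one entry, the list of rows, each a list of 7 numbers: the turn, a rotation vector about the world's x, y, z in rad, then the shift along the world's x, y, z in m, then the opening, from 0 (shut) to 1 (fully open). A call has 1 to 5 rows; each row shifts and turns the pose as measured when the row begins; what a row does not reach is not made up. A row lasts 1/10 s, in which the tool goes at most 50 mm and 8.59 degrees, less where a joint would pass 70% of its speed; a pose out of reach is approached as far as the arm can. A call with a gripper value outside its range is refused whole. The fingers move at their own pace and stop on an object; "force" is the grip in N (left out, the last holds). Time passes only in rows, so rows that do not move let the fingers close. It gives the time, the measured TCP pose, the force and the opening at its end, in the units of the state.
- r.get_state(): the state, without advancing time (a new reading comes with each control period).
- r.snapshot(name): name is "scene" or "top" or "wrist"; returns a dict with "frame" (480x640x3 uint8, red, green, blue), "K" (3x3 intrinsics, pixels), "T" (4x4, takes a point from camera to world coordinates). Camera axes: x right, y up, looking along -z (the intrinsics and any distortion apply to the point x, -y, -z); pixel columns grow to the right and rows downward; lengths in m; the calibration is good to about 2 mm. A picture is of the moment at which its call begins. There is no depth.
- r.finish_job(): hands the job in, once; it reports no verdict.
Trained networks look in a picture, given as the dict that the camera call returned (one of the last four; its "shot" number tells which), for a name from the list of things; names that differ only in an ending like _2 or _b are one class to them, and where a whole thing is asked for, a point or a joint stands for the part that bears it (a point fixed in the world has none). Each returns a list of dicts, best first, with "score" (0 to 1); they miss things now and then, are a little off and sometimes report something else, mostly with a low value. They report only what shows in the picture. A call takes as long as a camera call. They do not tell look-alikes from the thing itself.
- r.find_in(picture, query): "centre" ([row, column] in pixels, amid what is visible of it).
The state is a dict: "clock": time; "q": joint angles; "qd": joint speeds; "joint_torque": joint torques, N m; "tool_pos": TCP position; "eef_rot": TCP orientation; "contact_force": force on the tool from outside, world axes, zero at the start; "moment": the same for the moment, N m; "opening": opening from 0.0 (shut) to 1.0 (fully open).
Only numpy, scipy, OpenCV 4.12 (cv2) and the standard library are available. Lean on these libraries where they do the work, as an engineer would, in place of code of your own. Each camera call takes 0.05 s, during which the arm holds its last target. There are 200 camera calls.

## Working session

There is one attempt and no reset: what is moved stays moved. The work goes in short steps, Python scripts to look and compute and a tool call to move; the robot and the scene stay as the last step left them, time stands still between calls to the robot, and variables do not carry over. Pictures are saved under pics/ and viewed, about 8 in all and at most 12, crops included, and the job is handed in when it is done.

Besides the shell and the picture viewer there is one more tool, called by a JSON object that holds its "op" and its "data", one argument or row to a line. move_arm: Moves the arm, as the interface text tells. Its arguments: {"type":"object","properties":{"targets":{"type":"array","items":{"type":"array","items":{"type":"array","items":{"type":"number"}}}},"force":{"type":"number"}},"required":["targets"]}

```bash
mkdir -p pics; python3 - <<'E'
from plant import r
import cv2,pickle
print(r.get_state(), r.finger_overhang)
for n in ["scene","top"]:
    p=r.snapshot(n); cv2.imwrite(f"pics/{n}0.png",p["frame"][:,:,::-1]); pickle.dump(p,open(f"{n}0.pkl","wb"))
    print(n,p["K"].tolist(),p["T"].round(4).tolist(),p.keys())
    for q in ["box_face","plate_face","blue_spacer_center","green_spacer_center"]:
        print(q,[(d["centre"],round(d["score"],2)) for d in r.find_in(p,q)])
E
```

```text
{'clock': 0.0, 'q': array([-1.17920448,  0.69000708, -0.19450431,  1.56634436,  0.15729636,
        0.90253163, -0.21508691]), 'qd': array([-3.64616565e-04, -9.87671440e-04, -1.68895231e-03, -2.01826510e-03,
        1.18862468e-03, -6.07409081e-05,  9.40804196e-04]), 'joint_torque': array([ 1.56835395e-04, -5.27546239e+01, -1.26709040e+00, -1.53428757e+01,
       -5.27182524e-02,  6.53525072e-03,  1.73994613e-04]), 'tool_pos': array([0.21871121, 0.58481359, 0.24889529]), 'eef_rot': array([ 8.21621353e-01,  5.70032850e-01, -7.37107255e-04,  5.98720409e-04]), 'contact_force': array([0.20867828, 0.50375086, 0.49537258]), 'moment': array([-0.02140541, -0.03392384, -0.00209245]), 'opening': 0.9989442088856922} 0.011
scene [[603.746927062674, 0.0, 328.20810064366236], [0.0, 603.746927062674, 235.00205178085858], [0.0, 0.0, 1.0]] [[0.7412, 0.5129, -0.433, -0.0324], [-0.671, 0.5839, -0.4569, -0.6367], [0.0185, 0.6293, 0.777, 1.0199], [0.0, 0.0, 0.0, 1.0]] dict_keys(['frame', 'K', 'T', 'shot'])
box_face [([197.2, 274.4], 0.96)]
plate_face [([219.0, 296.7], 0.56)]
blue_spacer_center [([324.8, 400.0], 0.6)]
green_spacer_center [([234.0, 370.2], 0.97), ([256.6, 336.7], 0.91)]
top [[563.1483926179776, 0.0, 307.49744977437564], [0.0, 563.1483926179776, 247.8422764885792], [0.0, 0.0, 1.0]] [[0.0008, 0.9969, -0.0793, 0.3814], [-1.0, 0.0009, 0.0013, -0.0531], [0.0014, 0.0793, 0.9969, 1.1816], [0.0, 0.0, 0.0, 1.0]] dict_keys(['frame', 'K', 'T', 'shot'])
box_face [([230.0, 237.0], 0.59)]
plate_face [([236.0, 269.0], 0.59)]
blue_spacer_center [([249.5, 432.0], 0.97)]
green_spacer_center [([189.6, 333.2], 0.93), ([239.6, 336.6], 0.7), ([293.0, 392.9], 0.59)]
```

View pics/top0.png

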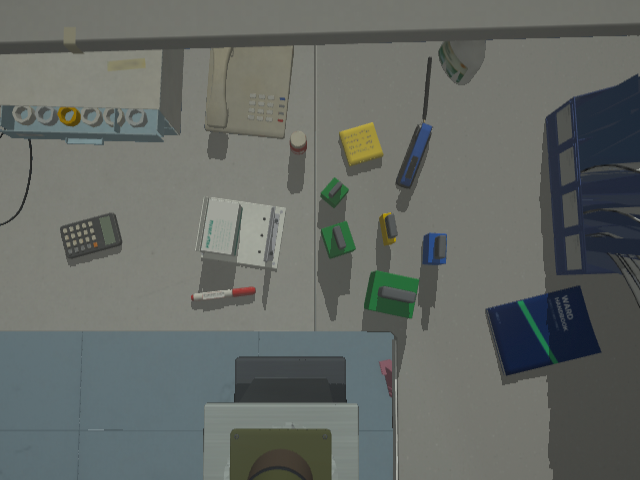

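View pics/scene0.png

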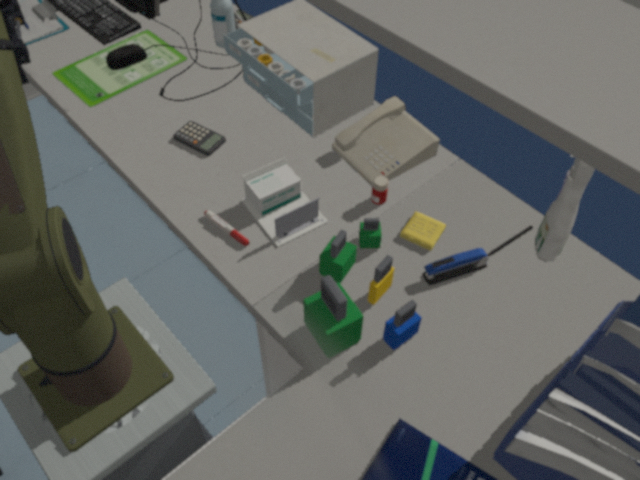

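The top view shows the holder at about (col 240, row 233), with the box on the left and the plate at about col 272. There are three green blocks: small (335,190), medium (338,240) and large (393,294). Blue is at (435,248) and yellow at (389,228). By size, the one meant should be the middle green at (338,240). I'll confirm that in an enlarged crop.

```bash
cat > h.py <<'E'
import numpy as np,cv2,pickle
def ray(p,u,v,z):
    K,T=p["K"],p["T"]; d=T[:3,:3]@np.array([(u-K[0,2])/K[0,0],-(v-K[1,2])/K[1,1],-1.])
    o=T[:3,3]; return o+d*(z-o[2])/d[2]
def proj(p,X):
    K,T=p["K"],p["T"]; c=T[:3,:3].T@(np.array(X)-T[:3,3]); return np.array([K[0,0]*c[0]/-c[2]+K[0,2],K[1,1]*c[1]/c[2]+K[1,2]])
def crop(p,u0,u1,v0,v1,s,name):
    f=p["frame"][v0:v1,u0:u1,::-1]; cv2.imwrite(name,cv2.resize(f,None,fx=s,fy=s,interpolation=cv2.INTER_CUBIC))
E
python3 - <<'E'
from h import *
t=pickle.load(open("top0.pkl","rb"))
a=t["frame"][185:285,190:300,::-1]; b=t["frame"][170:330,310:460,::-1]
a=cv2.resize(a,(440,400),interpolation=2); b=cv2.resize(b,(360,384),interpolation=2)
o=np.zeros((400,800,3),np.uint8); o[:,:440]=a; o[:384,440:]=b
cv2.imwrite("pics/c1.png",o)
E
```

```text
(no output)
```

View pics/c1.png

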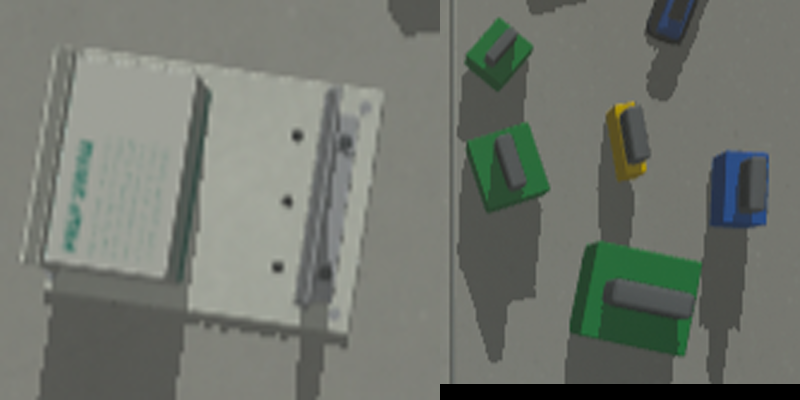

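```bash
python3 - <<'E'
from h import *
t=pickle.load(open("top0.pkl","rb"))
L=lambda a,b,z:ray(t,190+a/4-.4,185+b/4-.4,z)[:2]
R=lambda a,b,z:ray(t,310+(a-440)/2.4-.3,170+b/2.4-.3,z)[:2]
bt=L(200,73,.064),L(167,278,.064); bf=L(210,90,.005),L(184,283,.005)
pt=L(332,90,.072),L(298,303,.072)
for n,(a,b) in dict(boxtop=bt,boxfoot=bf,plate=pt).items():
    print(n,a.round(4),b.round(4),"len",np.linalg.norm(a-b).round(4),"mid",((a+b)/2).round(4),"yaw",np.degrees(np.arctan2(*(a-b)[::-1])).round(1))
u=(pt[0]-pt[1]);u/=np.linalg.norm(u);n=np.array([u[1],-u[0]])
for q in (bt,bf): print("gap",[(n@(x-pt[0])).round(4) for x in q])
for nm,c in dict(small=[(467,60),(497,19),(533,48),(500,90)],mid=[(467,143),(530,123),(549,187),(490,210)],big=[(598,243),(702,263),(686,355),(580,333)],blue=[(722,152),(768,151),(767,227),(718,227)]).items():
    P=[R(*x,.064) for x in c]; print(nm,[np.linalg.norm(P[i]-P[i-1]).round(4) for i in range(4)],np.mean(P,0).round(4),[np.degrees(np.arctan2(*(P[i]-P[i-1])[::-1])).round(0) for i in range(4)])
for nm,c in dict(mid=[(496,138),(513,134),(525,184),(507,188)],blue=[(750,157),(766,157),(764,210),(750,210)]).items():
    P=[R(*x,.106) for x in c]; print("tab",nm,[np.linalg.norm(P[i]-P[i-1]).round(4) for i in range(4)],np.mean(P,0).round(4),[np.degrees(np.arctan2(*(P[i]-P[i-1])[::-1])).round(0) for i in range(4)])
E
```

```text
boxtop [0.5605 0.0815] [0.4576 0.0968] len 0.104 mid [0.509  0.0891] yaw -8.5
boxfoot [0.5609 0.0832] [0.459  0.0958] len 0.1027 mid [0.51   0.0895] yaw -7.0
plate [0.5508 0.0148] [0.4447 0.031 ] len 0.1072 mid [0.4978 0.0229] yaw -8.7
gap [np.float64(-0.0673), np.float64(-0.067)]
gap [np.float64(-0.0691), np.float64(-0.0662)]
small [np.float64(0.0374), np.float64(0.0429), np.float64(0.0388), np.float64(0.045)] [ 0.5821 -0.1085] [np.float64(47.0), np.float64(-36.0), np.float64(-129.0), np.float64(142.0)]
mid [np.float64(0.059), np.float64(0.0551), np.float64(0.0557), np.float64(0.0526)] [ 0.4885 -0.1163] [np.float64(19.0), np.float64(-72.0), np.float64(-164.0), np.float64(111.0)]
big [np.float64(0.0756), np.float64(0.0873), np.float64(0.0768), np.float64(0.0888)] [ 0.3787 -0.2251] [np.float64(-12.0), np.float64(-101.0), np.float64(169.0), np.float64(78.0)]
blue [np.float64(0.0626), np.float64(0.0383), np.float64(0.0633), np.float64(0.0406)] [ 0.4691 -0.311 ] [np.float64(-4.0), np.float64(-89.0), np.float64(178.0), np.float64(90.0)]
tab mid [np.float64(0.0411), np.float64(0.014), np.float64(0.0413), np.float64(0.0147)] [ 0.4883 -0.1149] [np.float64(12.0), np.float64(-77.0), np.float64(-167.0), np.float64(103.0)]
tab blue [np.float64(0.0425), np.float64(0.0128), np.float64(0.0425), np.float64(0.0112)] [ 0.4704 -0.3124] [np.float64(-1.0), np.float64(-90.0), np.float64(177.0), np.float64(90.0)]
```

Box to plate measures 66–67 mm (±2), which is the 64 mm setting, so green fits. The middle green block measures about 57×54 mm (small about 40, large about 80), which matches the spacer described. I'll move over it along an arc, with the wrist turning as it goes.

{"op": "move_arm", "data": {
  "targets": [
    [[0,0,0.12,0.033,-0.035,0,1],[0,0,0.12,0.033,-0.035,0,1],[0,0,0.12,0.03,-0.038,0,1],[0,0,0.12,0.03,-0.038,0,1],[0,0,0.12,0.028,-0.04,0,1]]
  ]
}}

```text
clock: 1.0
tool_pos: [0.3681, 0.4023, 0.2501]
eef_rot: [0.6, 0.8, 0.001, -0.004]
contact_force: [0.7, -0.1, -0.4]
opening: 0.999
```

{"op": "move_arm", "data": {
  "targets": [
    [[0,0,0,0.025,-0.042,0,1],[0,0,0,0.025,-0.042,0,1],[0,0,0,0.02,-0.045,0,1],[0,0,0,0.02,-0.045,0,1],[0,0,0,0.015,-0.047,0,1]]
  ]
}}

```text
clock: 1.5
tool_pos: [0.4771, 0.1778, 0.2509]
eef_rot: [0.6, 0.8, 0.003, -0.003]
contact_force: [1.1, 0.0, -0.4]
opening: 1.004
```

{"op": "move_arm", "data": {
  "targets": [
    [[0,0,0,0.008,-0.048,0,1],[0,0,0,0.005,-0.048,0,1],[0,0,0,0,-0.048,0,1],[0,0,0,0,-0.048,0,1],[0,0,0,0,-0.048,0,1]]
  ]
}}

```text
clock: 2.0
tool_pos: [0.4932, -0.0712, 0.2519]
eef_rot: [0.601, 0.799, 0.005, -0.001]
contact_force: [0.8, 0.1, -0.3]
opening: 0.999
```

{"op": "move_arm", "data": {
  "targets": [
    [[0,0,0,0,-0.04,0,1],[0,0,0,0,-0.01,0,1],[0,0,0,0,0,0,1]]
  ]
}}

```text
clock: 2.3
tool_pos: [0.4919, -0.1324, 0.2517]
eef_rot: [0.607, 0.795, 0.004, 0.0]
contact_force: [0.0, 1.3, -0.8]
opening: 1.004
```

```bash
python3 - <<'E'
from plant import r
from h import *
s=r.get_state(); print(s["tool_pos"],s["eef_rot"])
p=r.snapshot("wrist"); pickle.dump(p,open("w1.pkl","wb")); cv2.imwrite("pics/w1.png",p["frame"][:,:,::-1])
print(p["T"].round(4).tolist(),p["K"][0])
for d in r.find_in(p,"green_spacer_center"): print(d)
E
```

```text
[ 0.49189854 -0.13243269  0.25174966] [6.06620717e-01 7.94983319e-01 3.58060654e-03 8.60777901e-05]
[[-0.2635, -0.9119, -0.3146, 0.4096], [0.9647, -0.2478, -0.0897, -0.1555], [0.0038, -0.3271, 0.945, 0.3869], [0.0, 0.0, 0.0, 1.0]] [336.15390843   0.         318.39183808]
{'centre': [208.3, 336.2], 'score': 0.8}
{'centre': [287.2, 315.8], 'score': 0.63}
{'centre': [60.6, 251.2], 'score': 0.61}
```

View pics/w1.png

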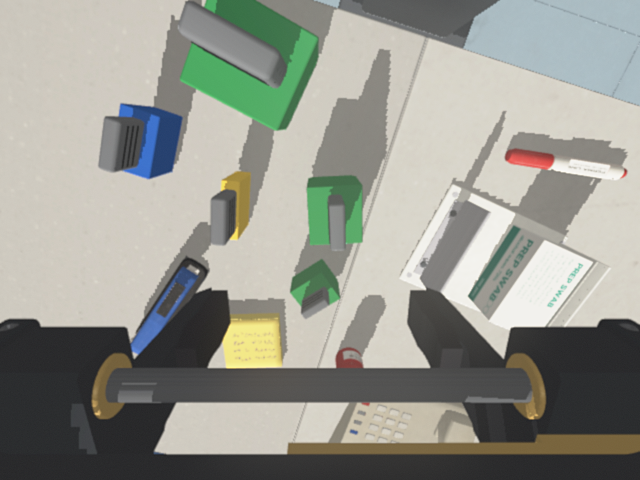

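The wrist view shows the middle green at (336,212), tab at (337,222), small green at (316,288) and large green at (250,60). I'll overlay the modelled pose on a crop to check it.

```bash
cat >> h.py <<'E'
def corners(x,y,yaw,lx,ly,z):
    c,s=np.cos(yaw),np.sin(yaw)
    return [(x+c*a*lx/2-s*b*ly/2,y+s*a*lx/2+c*b*ly/2,z) for a,b in ((1,1),(1,-1),(-1,-1),(-1,1))]
E
python3 - <<'E'
from h import *
p=pickle.load(open("w1.pkl","rb"))
u0,v0,S=295,165,7
im=cv2.resize(p["frame"][v0:v0+85,u0:u0+85,::-1],None,fx=S,fy=S,interpolation=2)
for yaw,x,y,col in ((13,.4885,-.1155,(0,0,255)),):
    for lx,ly,z in ((.060,.054,.064),(.044,.014,.106),(.044,.014,.064)):
        q=np.array([proj(p,c) for c in corners(x,y,np.radians(yaw),lx,ly,z)]); print(q.round(1).tolist())
        cv2.polylines(im,[np.int32((q-[u0,v0]+.5)*S)],True,col,1)
cv2.imwrite("pics/c2.png",im)
E
```

```text
[[359.8, 245.8], [307.0, 243.9], [308.8, 185.2], [364.8, 187.4]]
[[343.9, 252.7], [328.3, 252.1], [330.8, 203.9], [347.2, 204.6]]
[[340.8, 237.7], [327.0, 237.2], [329.1, 194.2], [343.5, 194.8]]
```

View pics/c2.png

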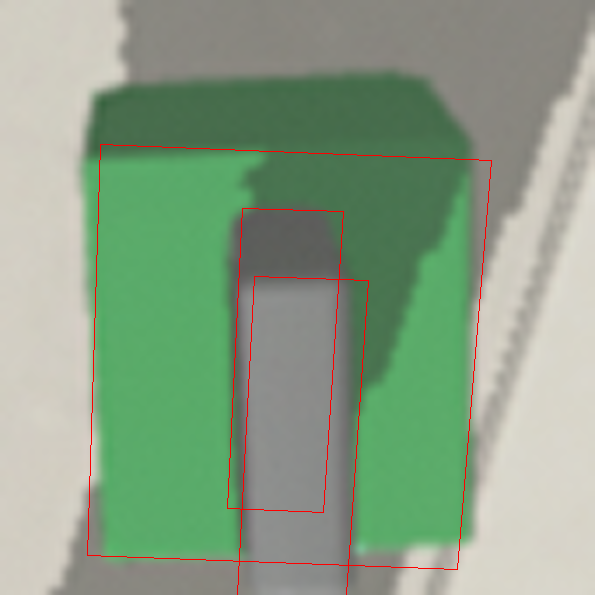

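```bash
python3 - <<'E'
from h import *
from scipy.optimize import least_squares
p=pickle.load(open("w1.pkl","rb"))
obs=np.array([(470,545),(103,557),(83,157),(470,150)])/7+[294.5,164.5]
tab=np.array([(348,282),(240,282)])/7+[294.5,164.5]
def f(a):
    B=[proj(p,c) for c in corners(*a,.060,.054,.064)]; Tt=[proj(p,c) for c in corners(*a,.044,.014,.106)]
    return np.r_[(np.array(B)-obs).ravel(),(np.array([Tt[3],Tt[2]])-tab).ravel()]
s=least_squares(f,[.4885,-.1155,.25]); print(s.x[:2],np.degrees(s.x[2]),s.fun.round(1))
E
```

```text
[ 0.48839896 -0.11598132] 17.223003679560776 [-0.   1.4 -0.5  1.5 -0.3  0.1  0.5 -0.8  0.6 -1.1 -0.4 -0.5]
```

{"op": "move_arm", "data": {
  "targets": [
    [[0,0,0.035,-0.0035,0.0165,-0.02,0.6],[0,0,0,0,0,-0.035,0.6],[0,0,0,0,0,-0.03,0.6],[0,0,0,0,0,-0.02,0.6],[0,0,0,0,0,0,0.6]]
  ],
  "force": 25
}}

```text
clock: 2.9
tool_pos: [0.4921, -0.0991, 0.1462]
eef_rot: [0.583, 0.813, 0.009, 0.001]
contact_force: [-1.5, -0.7, 1.1]
opening: 0.608
```

```bash
cat >> h.py <<'E'
from scipy.spatial.transform import Rotation as Ro
def need(r,x,y,z,yaw):
    s=r.get_state(); R=Ro.from_quat(s["eef_rot"])
    c,sn=np.cos(np.radians(yaw)),np.sin(np.radians(yaw))
    G=Ro.from_matrix(np.array([[c,sn,0],[sn,-c,0],[0,0,-1]]))
    print("need",(G*R.inv()).as_rotvec().round(4),(np.array([x,y,z])-s["tool_pos"]).round(4),"F",s["contact_force"].round(1),"op",s["opening"].round(3),"t",s["clock"])
E
python3 -c "
from plant import r
from h import *
need(r,.4884,-.116,.086,107.2)"
```

```text
Traceback (most recent call last):
  File "h.py", line 17, in need
    print("need",(G*R.inv()).as_rotvec().round(4),(np.array([x,y,z])-s["tool_pos"]).round(4),"F",s["contact_force"].round(1),"op",s["opening"].round(3),"t",s["clock"])
                                                                                                                                  ^^^^^^^^^^^^^^^^^^
AttributeError: 'float' object has no attribute 'round'
```

```bash
sed -i 's/s\["opening"\].round(3)/round(s["opening"],3)/' h.py; python3 -c "
from plant import r
from h import *
need(r,.4884,-.116,.086,107.2)"
```

```text
need [-0.0135  0.0126 -0.0264] [-0.0037 -0.0169 -0.0602] F [-1.5 -0.7  1.1] op 0.608 t 2.9
```

{"op": "move_arm", "data": {
  "targets": [
    [[-0.013,0.012,-0.026,-0.0037,-0.0169,0,0.6],[0,0,0,0,0,0,0.6]]
  ]
}}

```text
clock: 3.1
tool_pos: [0.4891, -0.1141, 0.1475]
eef_rot: [0.592, 0.806, 0.0, 0.0]
contact_force: [0.4, -0.2, 0.5]
opening: 0.598
```

```bash
python3 -c "
from plant import r
from h import *
need(r,.4884,-.116,.086,107.2)"
```

```text
need [-0.0005  0.0008 -0.0038] [-0.0007 -0.0019 -0.0615] F [ 0.4 -0.2  0.5] op 0.598 t 3.1
```

{"op": "move_arm", "data": {
  "targets": [
    [[0,0,-0.004,-0.0007,-0.0019,-0.02,0.6],[0,0,0,0,0,-0.02,0.6],[0,0,0,0,0,-0.018,0.6],[0,0,0,0,0,0,0.6]]
  ]
}}

```text
clock: 3.5
tool_pos: [0.4932, -0.117, 0.0935]
eef_rot: [0.595, 0.804, 0.004, 0.006]
contact_force: [-0.7, 0.5, 0.6]
opening: 0.6
```

```bash
python3 -c "
from plant import r
from h import *
need(r,.4884,-.116,.086,107.2)"
```

```text
need [0.0008 0.0135 0.0032] [-0.0048  0.001  -0.0075] F [-0.7  0.5  0.6] op 0.6 t 3.5
```

{"op": "move_arm", "data": {
  "targets": [
    [[0,0.013,0.003,-0.0048,0.001,-0.0075,0.6],[0,0,0,0,0,0,0.6]]
  ]
}}

```text
clock: 3.7
tool_pos: [0.4895, -0.1162, 0.0876]
eef_rot: [0.594, 0.805, 0.0, 0.002]
contact_force: [0.1, -0.0, -0.4]
opening: 0.6
```

```bash
python3 -c "
from plant import r
from h import *
need(r,.4884,-.116,.086,107.2)"
```

```text
need [0.0012 0.003  0.0007] [-0.0011  0.0002 -0.0016] F [ 0.1 -0.  -0.4] op 0.6 t 3.7
```

Good. Close.

{"op": "move_arm", "data": {
  "targets": [
    [[0,0.003,0,-0.001,0,-0.0015,0],[0,0,0,0,0,0,0],[0,0,0,0,0,0,0],[0,0,0,0,0,0,0],[0,0,0,0,0,0,0]]
  ],
  "force": 25
}}

```text
clock: 4.2
tool_pos: [0.4898, -0.1165, 0.0883]
eef_rot: [0.594, 0.805, 0.001, 0.002]
contact_force: [-0.1, 0.7, 0.0]
opening: 0.171
```

```bash
python3 -c "
from plant import r
from h import *
need(r,.4884,-.116,.086,107.2)"
```

```text
need [0.0015 0.004  0.0013] [-0.0014  0.0005 -0.0023] F [-0.1  0.7  0. ] op 0.171 t 4.2
```

{"op": "move_arm", "data": {
  "targets": [
    [[0,0,0,0,0,0.02,0],[0,0,0,0,0,0.03,0],[0,0,0,0,0,0.03,0],[0,0,0,0,0,0.02,0],[0,0,0,0,0,0,0]]
  ],
  "force": 40
}}

```text
clock: 4.7
tool_pos: [0.4877, -0.1161, 0.1903]
eef_rot: [0.594, 0.805, -0.001, -0.0]
contact_force: [0.8, 0.1, -2.1]
opening: 0.155
```

```bash
python3 -c "
from plant import r
from h import *
need(r,.5045,.0575,.195,82)"
```

```text
need [ 0.0007 -0.0013 -0.4393] [0.0168 0.1736 0.0047] F [ 0.8  0.1 -2.1] op 0.155 t 4.7
```

{"op": "move_arm", "data": {
  "targets": [
    [[0,0,-0.1,0.003,0.02,0.005,0],[0,0,-0.1,0.004,0.04,0,0],[0,0,-0.1,0.004,0.04,0,0],[0,0,-0.07,0.003,0.03,0,0],[0,0,-0.02,0,0.01,0,0]]
  ]
}}

```text
clock: 5.2
tool_pos: [0.4992, 0.0241, 0.1905]
eef_rot: [0.747, 0.665, -0.004, -0.002]
contact_force: [-0.9, -0.0, -0.9]
opening: 0.155
```

{"op": "move_arm", "data": {
  "targets": [
    [[0,0,0,0,0,0,0],[0,0,0,0,0,0,0]]
  ]
}}

```text
clock: 5.4
tool_pos: [0.4979, 0.0259, 0.1884]
eef_rot: [0.745, 0.667, -0.005, -0.003]
contact_force: [0.3, -0.4, -1.6]
opening: 0.154
```

```bash
python3 -c "
from plant import r
from h import *
need(r,.5045,.0575,.195,82)"
```

```text
need [ 0.0026 -0.0114 -0.0288] [0.0066 0.0316 0.0066] F [ 0.3 -0.4 -1.6] op 0.154 t 5.4
```

{"op": "move_arm", "data": {
  "targets": [
    [[0.0026,-0.011,-0.029,0.0066,0.0316,0.0066,0],[0,0,0,0,0,0,0],[0,0,0,0,0,0,0]]
  ]
}}

```text
clock: 5.7
tool_pos: [0.5037, 0.0531, 0.1932]
eef_rot: [0.757, 0.654, -0.003, 0.0]
contact_force: [0.5, -0.3, -1.7]
opening: 0.157
```

```bash
python3 - <<'E'
from plant import r
from h import *
need(r,.5045,.0575,.195,82)
p=r.snapshot("wrist"); pickle.dump(p,open("w2.pkl","wb")); print(p["T"].round(3).tolist())
im=p["frame"][:,:,::-1].copy(); cv2.imwrite("pics/w2.png",im)
t=r.snapshot("scene"); pickle.dump(t,open("s2.pkl","wb"))
E
```

```text
need [ 0.0037 -0.0041  0.0063] [0.0008 0.0044 0.0018] F [ 0.5 -0.3 -1.7] op 0.157 t 5.7
[[0.146, -0.938, -0.314, 0.42], [0.989, 0.137, 0.051, 0.066], [-0.004, -0.318, 0.948, 0.329], [0.0, 0.0, 0.0, 1.0]]
```

View pics/w2.png

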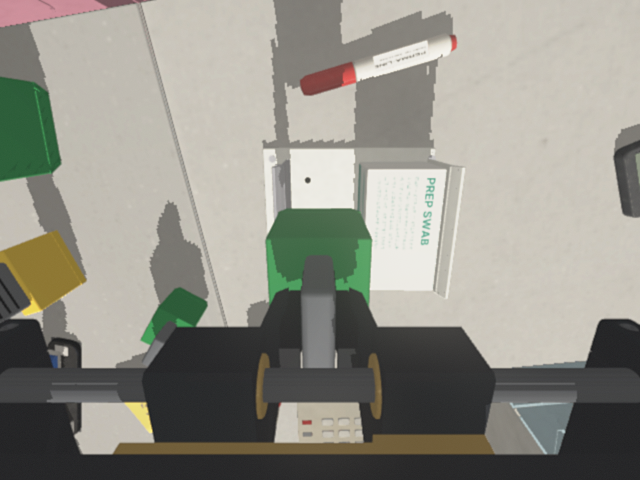

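The held spacer shows at (320,240), box at right, plate at about col 282. I'll overlay the models on an enlarged crop.

```bash
python3 - <<'E'
from h import *
p=pickle.load(open("w2.pkl","rb"))
u0,v0,S=240,135,4
im=cv2.resize(p["frame"][v0:v0+145,u0:u0+200,::-1],None,fx=S,fy=S,interpolation=2)
yaw=np.radians(-8); ex=np.array([np.cos(yaw),np.sin(yaw)]); ey=np.array([-ex[1],ex[0]]); b=np.array([.5095,.0893])
def dr(P,col):
    q=np.array([proj(p,c) for c in P]); cv2.polylines(im,[np.int32((q-[u0,v0]+.5)*S)],True,col,1)
dr(corners(*(b+ey*.0315),yaw,.105,.063,.064),(0,0,255))
for z in (.005,.072):
    a=b-.066*ey; dr([(*(a+ex*.055),z),(*(a-ex*.055),z)],(255,0,0))
dr([(*(b+ex*.0525),.005),(*(b-ex*.0525),.005)],(0,0,255))
sx=np.array([.5037-.0015,.0531]); dr(corners(*sx,np.radians(-8.4),.060,.054,.064+.105),(255,0,255));dr(corners(*sx,np.radians(-8.4),.05,.044,.105),(255,0,255))
cv2.imwrite("pics/c3.png",im)
E
```

```text
(no output)
```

View pics/c3.png

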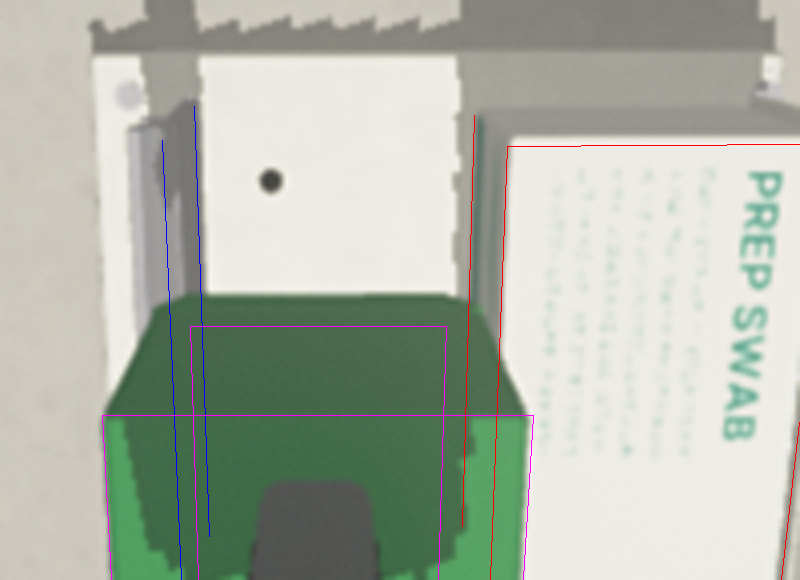

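The models match to about 1.5 mm (gap about 66 mm), so the 54 mm spacer has about 6 mm clearance per side. I'll align it and then lower it.

{"op": "move_arm", "data": {
  "targets": [
    [[0.0037,-0.004,0.006,0.0028,0.0049,0,0],[0,0,0,0,0,0,0]]
  ]
}}

```text
clock: 6.0
tool_pos: [0.5068, 0.0571, 0.1931]
eef_rot: [0.755, 0.655, 0.0, -0.0]
contact_force: [-0.0, 0.1, -1.3]
opening: 0.156
```

```bash
python3 -c "
from plant import r
from h import *
need(r,.5065,.058,.0935,82)"
```

```text
need [-0.0008  0.0005  0.0023] [-0.0003  0.0009 -0.0996] F [-0.   0.1 -1.3] op 0.156 t 6.0
```

{"op": "move_arm", "data": {
  "targets": [
    [[0,0,0,0,0.001,-0.01,0],[0,0,0,0,0,-0.01,0],[0,0,0,0,0,-0.01,0],[0,0,0,0,0,0,0]]
  ]
}}

```text
clock: 6.4
tool_pos: [0.5064, 0.057, 0.1599]
eef_rot: [0.756, 0.655, -0.0, -0.0]
contact_force: [-1.3, -0.1, -1.6]
opening: 0.153
```

```bash
python3 -c "
from plant import r
from h import *
need(r,.5065,.058,.0935,82)"
```

```text
need [-0.0001 -0.0006  0.0036] [ 0.0001  0.001  -0.0664] F [-1.3 -0.1 -1.6] op 0.153 t 6.4
```

{"op": "move_arm", "data": {
  "targets": [
    [[0,0,0.003,0,0.001,-0.01,0],[0,0,0,0,0,-0.01,0],[0,0,0,0,0,-0.01,0],[0,0,0,0,0,-0.01,0],[0,0,0,0,0,0,0]]
  ]
}}

```text
clock: 6.9
tool_pos: [0.5061, 0.0583, 0.1156]
eef_rot: [0.755, 0.656, -0.001, -0.001]
contact_force: [0.0, 0.7, -0.9]
opening: 0.157
```

```bash
python3 -c "
from plant import r
from h import *
need(r,.5065,.058,.0935,82)"
```

```text
need [-0.     -0.0018 -0.0002] [ 0.0004 -0.0003 -0.0221] F [ 0.   0.7 -0.9] op 0.157 t 6.9
```

{"op": "move_arm", "data": {
  "targets": [
    [[0,0,0,0,0,-0.007,0],[0,0,0,0,0,-0.007,0],[0,0,0,0,0,-0.004,0],[0,0,0,0,0,-0.002,0],[0,0,0,0,0,0,0]]
  ]
}}

```text
clock: 7.4
tool_pos: [0.5065, 0.0584, 0.094]
eef_rot: [0.755, 0.656, -0.0, -0.0]
contact_force: [0.5, -0.4, -1.6]
opening: 0.155
```

```bash
python3 -c "
from plant import r
from h import *
need(r,.5065,.058,.0935,82)"
```

```text
need [-0.0002 -0.0009 -0.0002] [-0.     -0.0004 -0.0005] F [ 0.5 -0.4 -1.6] op 0.155 t 7.4
```

{"op": "move_arm", "data": {
  "targets": [
    [[0,0,0,0,0,-0.0015,0],[0,0,0,0,0,0,0]]
  ]
}}

```text
clock: 7.6
tool_pos: [0.5068, 0.059, 0.0937]
eef_rot: [0.755, 0.656, 0.0, -0.0]
contact_force: [0.7, -0.0, -0.8]
opening: 0.154
```

{"op": "move_arm", "data": {
  "targets": [
    [[0,0,0,0,0,-0.001,0],[0,0,0,0,0,0,0]]
  ]
}}

```text
clock: 7.8
tool_pos: [0.5073, 0.0593, 0.0936]
eef_rot: [0.754, 0.656, 0.001, 0.0]
contact_force: [0.3, 0.7, -1.9]
opening: 0.154
```

{"op": "move_arm", "data": {
  "targets": [
    [[0,0,0,0,-0.001,-0.003,0],[0,0,0,0,0,-0.002,0],[0,0,0,0,0,0,0]]
  ]
}}

```text
clock: 8.1
tool_pos: [0.5078, 0.0601, 0.0939]
eef_rot: [0.754, 0.657, 0.004, 0.001]
contact_force: [-0.2, -0.5, -1.5]
opening: 0.15
```

```bash
python3 - <<'E'
from plant import r
from h import *
need(r,.5065,.058,.0935,82)
p=r.snapshot("wrist"); pickle.dump(p,open("w3.pkl","wb"))
s=r.snapshot("scene"); pickle.dump(s,open("s3.pkl","wb"))
need(r,.5065,.058,.0935,82)
a=cv2.resize(p["frame"][120:400,200:470,::-1],(400,415),interpolation=2)
b=cv2.resize(s["frame"][140:260,220:335,::-1],(398,415),interpolation=2)
cv2.imwrite("pics/c4.png",np.hstack([a,b]))
E
```

```text
need [-0.0026  0.0072 -0.0031] [-0.0013 -0.0021 -0.0004] F [-0.2 -0.5 -1.5] op 0.15 t 8.1
need [-0.0028  0.0069 -0.0028] [-0.0014 -0.0021  0.0001] F [ 0.1 -0.9 -0.9] op 0.158 t 8.2
```

View pics/c4.png

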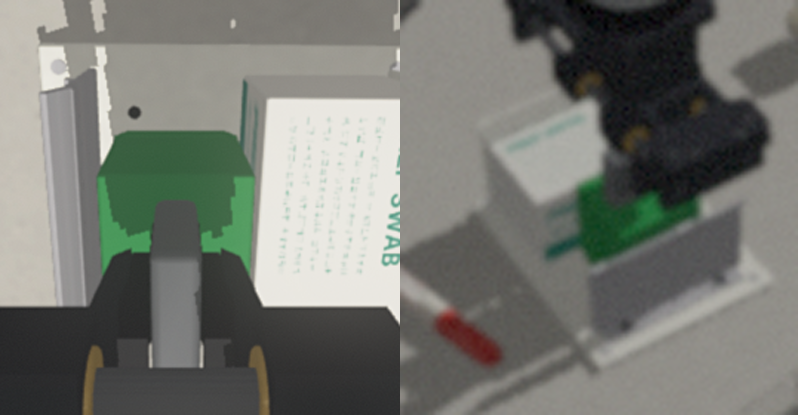

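The spacer sits in the gap, slightly nearer the box, at the predicted floor height. I'll re-centre it and end on a downward row, so that any contact shows as force.

{"op": "move_arm", "data": {
  "targets": [
    [[-0.003,0.007,-0.003,-0.0014,-0.0025,0.002,0],[0,0,0,0,0,0,0]]
  ]
}}

```text
clock: 8.4
tool_pos: [0.5064, 0.0572, 0.0948]
eef_rot: [0.755, 0.656, -0.001, -0.0]
contact_force: [-0.5, 0.5, -1.0]
opening: 0.153
```

{"op": "move_arm", "data": {
  "targets": [
    [[0,0,0,0,0,-0.003,0],[0,0,0,0,0,-0.004,0]]
  ]
}}

```text
clock: 8.6
tool_pos: [0.5067, 0.0573, 0.0925]
eef_rot: [0.755, 0.656, 0.0, 0.001]
contact_force: [-9.5, -0.8, 59.5]
opening: 0.159
```

```bash
python3 -c "
from plant import r
from h import *
need(r,.5065,.058,.0935,82)"
```

```text
need [0.0017 0.0015 0.001 ] [-0.0002  0.0007  0.001 ] F [-9.5 -0.8 59.5] op 0.159 t 8.6
```

Floor contact is confirmed, so I'll unload and release with a partial opening.

{"op": "move_arm", "data": {
  "targets": [
    [[0,0,0,0,0,0.001,0],[0,0,0,0,0,0,0.4],[0,0,0,0,0,0,0.4],[0,0,0,0,0,0,0.4],[0,0,0,0,0,0,0.4]]
  ]
}}

```text
clock: 9.1
tool_pos: [0.5072, 0.0573, 0.0938]
eef_rot: [0.755, 0.656, 0.001, 0.002]
contact_force: [0.8, -0.6, 0.1]
opening: 0.398
```

{"op": "move_arm", "data": {
  "targets": [
    [[0,0,0,0,0,0.01,0.4],[0,0,0,0,0,0.02,0.4],[0,0,0,0,0,0.03,0.4],[0,0,0,0,0,0.04,0.4],[0,0,0,0,0,0.03,0.4]]
  ]
}}

```text
clock: 9.6
tool_pos: [0.5032, 0.0566, 0.2251]
eef_rot: [0.755, 0.656, -0.005, -0.002]
contact_force: [0.8, -0.8, 0.2]
opening: 0.406
```

{"op": "move_arm", "data": {
  "targets": [
    [[0,0,0,-0.02,0,0.02,0.4],[0,0,0,-0.02,0,0,0.4],[0,0,0,0,0,0,0.4],[0,0,0,0,0,0,0.4]]
  ]
}}

```text
clock: 10.0
tool_pos: [0.4652, 0.0569, 0.2523]
eef_rot: [0.755, 0.656, 0.0, 0.002]
contact_force: [0.2, -0.7, -0.7]
opening: 0.402
```

```bash
python3 - <<'E'
from plant import r
from h import *
need(r,.5065,.058,.0935,82)
p=r.snapshot("wrist"); pickle.dump(p,open("w4.pkl","wb"))
s=r.snapshot("scene"); pickle.dump(s,open("s4.pkl","wb"))
def dr(P,col,pp,im,o,S):
    q=np.array([proj(pp,c) for c in P]); cv2.polylines(im,[np.int32((q-o+.5)*S)],True,col,1)
o=np.array([200,100]); a=cv2.resize(p["frame"][100:360,200:460,::-1],None,fx=1.53,fy=1.53,interpolation=2)
o2=np.array([225,140]); b=cv2.resize(s["frame"][140:240,225:325,::-1],None,fx=4,fy=4,interpolation=2)
for pp,im,oo,S in ((p,a,o,1.53),(s,b,o2,4)):
    for lx,ly,z in ((.06,.054,.069),(.044,.014,.111)): dr(corners(.505,.0575,np.radians(-8),lx,ly,z),(0,0,255),pp,im,oo,S)
a=a[:398]; b=b[:398]
cv2.imwrite("pics/c5.png",np.hstack([a,b]))
E
```

```text
need [0.0018 0.0028 0.0012] [ 0.0413  0.0011 -0.1588] F [ 0.2 -0.7 -0.7] op 0.402 t 10.0
```

View pics/c5.png

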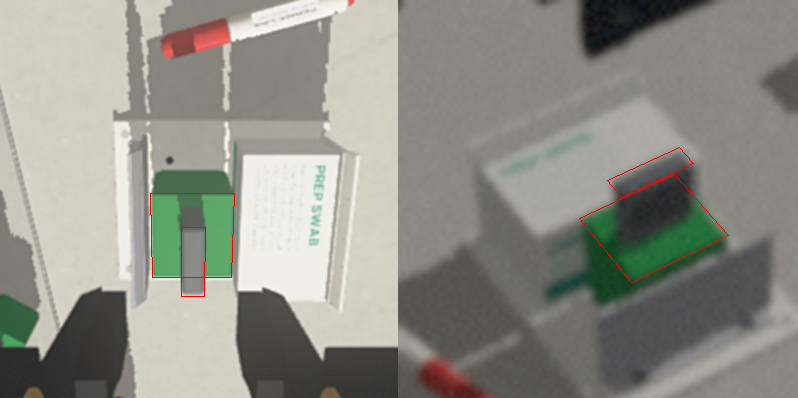

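The spacer is seated upright, and both views match the modelled seated pose to within about 2 px. I'll hand it in.

```bash
python3 -c "
from plant import r
print(r.finish_job())"
```

```text
the job is handed in; nothing more can be done
None
```

The green spacer now stands in the gap, and I handed the job in at about 10 s on the robot's clock. I measured the gap at about 66 mm, which means the 64 mm setting, so I used the middle-sized of the three green blocks. I lowered it by its tab to the holder's floor, then released it and backed the arm away.

- **Final position:** after release, the wrist and scene pictures matched a model seated on the floor, upright and midway along the box, to about 2 px. That puts it about 0 to 1 mm from mid-length and centred across the gap, with about 6 mm free on each side.
- **Touching:** the gripper is open and clear of everything.
- **Checks that disagreed:**
  - My gap reading is 2 to 3 mm above the nominal 64 mm, but far from 46 mm.
  - The first gentle lowering steps showed no contact force. A firmer push then briefly read 59 N at the wrist, against a limit of 120 N. That push went through the held spacer, not the gripper body, and confirmed it was on the floor.

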